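# Walk the bench tester round until its back is flush with the stop rail

## Robot

A 7-joint arm with a two-finger parallel gripper is mounted at the origin on a cart in front of the work surface, level with it; the furniture and walls round the work are solid. World frame = base frame: x ahead of the robot, y to its left, z up, the work surface at z = 0. Lengths are in m, angles in rad, forces in N, time in s.
With the tool pointing down it reaches from about 0.35 to 0.775 m from the base axis. Payload 3.1 kg.
Tool frame: the origin (TCP) lies between the finger pads; the fingertips stand 11 mm ahead of it and the grasp point (between the pads) lies 8 mm behind it; z points along the fingers, y is the line along which they close (so a half turn about z gives the same grasp; the last joint's range is limited). The gripper opens to 85 mm and grips with 20 to 120 N. Pads are 22 mm wide; open, the fingers measure 114 mm over their backs; the gripper's body (76 mm by 85 mm) begins 54 mm behind the grasp point. The pads swing forward as they close: fully open they stand 13 mm farther back than shut.
Start: joints at [-1.262, 0.311, 0.014, 1.512, -0.004, 1.319, -0.027], TCP at [0.189, 0.517, 0.242] pointing down, gripper open.
Joint ranges: [-2.7, 2.7], [-0.3, 1.91], [-1.27, 1.3], [0.12, 2.57], [-1.44, 4.58], [0.2, 2.03], [-3.05, 3.05]. Speed limits (rad/s): [2.79, 2.79, 3.14, 3.14, 3.14, 3.14, 3.14].

## Interface

Orientations are given as [roll, pitch, yaw] about the fixed x, y, z axes, in that order (R = Rz(yaw) Ry(pitch) Rx(roll)).
In Python, from cell import bot gives the robot as it stands. Calls block until the motion is done:
- bot.move_to(position, orientation): joint-space move of the TCP to a pose.
- bot.line_to(position, rotation=None, velocity=0.15, contact_N=None): straight line of the TCP; rotation=None keeps the orientation; velocity is the mean speed in m/s. With contact_N (N) it stops when the force on the tool has changed by that much, and returns True; else False.
- bot.move_joints(angles): joint-space move.
- bot.open() and bot.clamp(squeeze=None): open the fingers fully, or close them until they stop; squeeze is the grip in N (None keeps the last).
- bot.sleep(seconds).
- bot.solve_ik(position, orientation): joint angles nearest the present ones, or None.
- bot.read_camera(name): name is "scene" or "top" or "wrist"; returns (picture, depth): 400x640x3 uint8, red, green, blue; 400x640 float32, m along the optical axis (not along the pixel's ray), 0 where there is no reading.
- bot.calibration(name): a dict with "mtx" (3x3 intrinsics, pixels), "rvec" (rotation vector, rad) and "tvec" (3), from world to camera coordinates, as OpenCV has them; the wrist camera has in their place "tool_from_camera" (4x4, takes a point from camera to tool coordinates, whose origin is the TCP and whose axes are the flange's). Camera axes: x right, y down, z forward; pixel columns grow to the right and rows downward; lengths in m; the calibration is good to about 2 mm. A picture is of the moment at which its call begins: read the wrist's pose just before it. calibration takes no time and is no camera call.
A pose or a line that the arm cannot do raises bot.PlanningError and nothing moves.
- bot.sign_off(): hands the job in; it is judged then, once.
Trained networks look in the newest picture that a camera, given by its name, has taken for a name from the list of things; names that differ only in an ending like _2 or _b are one class to them, and where a whole thing is asked for, a point or a joint stands for the part that bears it (a point fixed in the world has none). Each returns a list of dicts, best first, with "confidence" (0 to 1); they miss things now and then, are a little off and sometimes report something else, mostly with a low value. They report only what shows in the picture. A call takes as long as a camera call.
- bot.search_frame(camera, name): "extent" ([centre column, centre row, width, height] in pixels, round what is visible of it).
- bot.cut_out(camera, name): "region" (400x640 bool, what is visible of it) and "extent" ([centre column, centre row, width, height] in pixels, round what is visible of it).
Readings, each from a call of its own:
- bot.current_t(): time.
- bot.current_joint_positions(): joint angles.
- bot.current_qvel(): joint speeds.
- bot.current_joint_efforts(): joint torques, N m.
- bot.current_tool_pos(): TCP position.
- bot.current_tcp_rot(): TCP orientation.
- bot.current_ft_force(): force on the tool from outside, world axes, zero at the start.
- bot.current_ft_torque(): the same for the moment, N m.
- bot.current_gripper_width(): opening from 0.0 (shut) to 1.0 (fully open).
- bot.current_grip_force(): force on a finger pad.
Only numpy, scipy, OpenCV 4.12 (cv2) and the standard library are available. Lean on these libraries where they do the work, as an engineer would, in place of code of your own. Each camera call takes 0.05 s, during which the arm holds its last target. There are 200 camera calls.

## Task

The heavy grey bench tester stands skewed in front of the aluminium stop rail at the back of the worktop. Without gripping, lifting or tipping it, walk it round by pushing its corners and sides with the fingertips until its back lies flush against the rail along its whole width and does not stick out past either end of the rail. Leave everything else on the worktop where it is, and finish clear of the tester.

Things in the scene. Friction and masses are not known exactly. Their poses are not given: they have to be found in the camera images.
- tester: grey bench tester, sloped top with keypad, 0.7 to 1 kg, friction 0.5 to 0.7, starts turned 29 to 57 deg clockwise from square. Origin under it on the worktop; x to its back, y to its left. Upright front face x = -65 mm (31 high), back x = +99 (62 high), sides y = +-117; centre of mass near x = +20. Plugs at the middle of the front (to x = -100) are not solid: push the face itself
- back_left (a point): point on the tester's upright back face, 5 mm in from its left end, 20 mm above the worktop; axes as the tester's
- back_right (a point): point on the tester's upright back face, 5 mm in from its right end, 20 mm above the worktop; axes as the tester's
- rail_mid (a point): middle of the front face of the aluminium stop rail (angle), 20 mm above the worktop. The rail is screwed down at the back of the clear space, 280 mm long along y, 42 mm high, face upright; a fixed black tray, 7 mm high, lies beyond its left end; x points into the rail, away from the robot, y along it to the left, z up
- multimeter: bystander, to be left alone: red multimeter lying on its back, 199x94x64 mm, to the left; origin under its centre, at the worktop
- mug: bystander, to be left alone: orange mug, 81 mm wide (113 mm with its handle), 101 mm high, to the left; origin under its centre, at the worktop
- tape_roll: bystander, to be left alone: roll of black tape, 79 mm wide, 18 mm high, near left; origin under its centre, at the worktop
- bearing: bystander, to be left alone: steel ball bearing ring lying flat, 42 mm wide, 13 mm high, to the left; origin under its centre, at the worktop
- relay: bystander, to be left alone: small upright plug-in relay, 29x23 mm, 36 mm high, to the right; origin under its centre, at the worktop
- terminal_block: bystander, to be left alone: pale terminal block lying flat, 72x18x18 mm, to the right; origin under its centre, at the worktop
- notebook: bystander, to be left alone: spiral notebook lying flat, 148x109x14 mm, near right; origin under its centre, at the worktop

How it is judged:
By the outcome, as a careful person would: the job done as asked, in the order asked, and still so for the second after the job is handed in, with the robot touching nothing.
It also fails if it takes over 72 s, if anything falls off the work surface, if the arm or the gripper's body presses on something with over 40 N, if the wrist force passes 120 N, or if a joint passes its speed limit or range.

## Working session

There is one attempt and no reset: what is moved stays moved. The work goes in short steps, each a Python script; the robot and the scene stay as the last script left them, time stands still between calls to the robot, and variables do not carry over. Pictures are saved under pics/ and viewed, at most 10 in all, crops included, and the job is handed in when it is done.

```bash
mkdir -p pics; ls
cat > h.py <<'E'
from cell import bot
import numpy as np, cv2
def cam(n):
    c=bot.calibration(n); R=cv2.Rodrigues(np.array(c["rvec"],float))[0]; return np.array(c["mtx"]),R,np.array(c["tvec"],float).ravel()
def cloud(n,depth,mask):
    K,R,t=cam(n); v,u=np.nonzero(mask&(depth>0)); z=depth[v,u]
    p=np.c_[(u-K[0,2])/K[0,0]*z,(v-K[1,2])/K[1,1]*z,z]; return (p-t)@R
E
python3 - <<'E'
from h import *
for n in ("top","scene"):
    im,d=bot.read_camera(n); cv2.imwrite(f"pics/{n}0.png",im[:,:,::-1]); np.save(f"d_{n}.npy",d); 
    K,R,t=cam(n); print(n,"campos",-R.T@t)
    for o in "tester rail_mid multimeter mug tape_roll bearing relay terminal_block notebook".split():
        r=bot.cut_out(n,o)
        if r:
            p=cloud(n,d,r[0]["region"]); print(o,round(r[0]["confidence"],2),r[0]["extent"],p.shape,np.percentile(p,[2,50,98],axis=0).round(3).tolist() if len(p) else '')
            if o=="tester": np.save(f"t_{n}.npy",r[0]["region"])
        else: print(o,None)
print(bot.current_t(),bot.current_tcp_rot())
E
```

```text
pics
top campos [ 0.2756574  -0.01380131  1.16214138]
tester 0.88 [336.5, 194.6, 102.0, 93.1] (5176, 3) [[0.425, -0.19, 0.009], [0.534, -0.074, 0.053], [0.647, 0.042, 0.065]]
rail_mid 0.7 [329.8, 136.9, 90.7, 17.1] (921, 3) [[0.69, -0.193, 0.0], [0.707, -0.061, 0.017], [0.737, 0.073, 0.044]]
multimeter 0.75 [191.3, 249.1, 36.5, 72.3] (2492, 3) [[0.308, 0.292, -0.0], [0.394, 0.331, 0.041], [0.487, 0.383, 0.061]]
mug 0.97 [204.1, 191.6, 41.7, 32.8] (1019, 3) [[0.517, 0.244, 0.004], [0.559, 0.313, 0.053], [0.594, 0.345, 0.101]]
tape_roll 0.93 [257.4, 248.5, 23.9, 24.4] (406, 3) [[0.364, 0.121, -0.0], [0.397, 0.155, 0.018], [0.429, 0.189, 0.022]]
bearing 0.57 [229.2, 239.6, 8.8, 18.9] (124, 3) [[0.408, 0.211, 0.005], [0.425, 0.229, 0.012], [0.443, 0.247, 0.016]]
relay 0.6 [434.8, 220.2, 10.5, 14.8] (117, 3) [[0.445, -0.365, 0.004], [0.458, -0.351, 0.033], [0.476, -0.34, 0.039]]
terminal_block 0.44 [431.2, 185.1, 10.8, 29.1] (160, 3) [[0.532, -0.365, -0.001], [0.563, -0.352, 0.015], [0.597, -0.341, 0.021]]
notebook 0.7 [428.9, 258.8, 51.3, 57.5] (1960, 3) [[0.274, -0.387, 0.006], [0.345, 
[... 312 characters left out ...]
.713, 0.066, 0.043]]
multimeter 0.89 [201.7, 186.8, 72.3, 47.1] (1705, 3) [[0.305, 0.288, 0.006], [0.374, 0.305, 0.04], [0.479, 0.374, 0.061]]
mug 0.72 [251.1, 159.2, 33.5, 38.4] (1016, 3) [[0.515, 0.239, 0.005], [0.538, 0.284, 0.07], [0.593, 0.344, 0.1]]
tape_roll 0.76 [246.2, 213.0, 31.5, 20.2] (491, 3) [[0.36, 0.118, -0.001], [0.392, 0.151, 0.016], [0.437, 0.199, 0.02]]
bearing 0.53 [236.0, 199.9, 19.4, 11.4] (156, 3) [[0.403, 0.207, -0.001], [0.421, 0.224, 0.012], [0.451, 0.25, 0.015]]
relay None
terminal_block None
notebook 0.86 [390.0, 310.9, 60.7, 66.9] (2893, 3) [[0.268, -0.392, 0.004], [0.329, -0.328, 0.012], [0.413, -0.272, 0.014]]
1.0 [3.14150749e+00 2.74473655e-05 2.79091570e+00]
```

```bash
cat > fit.py <<'E'
from h import *
from scipy.optimize import minimize
def pose(tag=None,names=("top","scene"),show=False):
    """fit tester pose (x,y,yaw) by footprint + slope"""
    P=[]
    for n in names:
        im,d=bot.read_camera(n); r=bot.cut_out(n,"tester")
        if tag: cv2.imwrite(f"pics/{n}_{tag}.png",cv2.resize(im[90:310,160:480],None,fx=2.4,fy=2.4)[:,:,::-1])
        if r:
            m=cv2.erode(r[0]["region"].astype(np.uint8),np.ones((2,2)))>0
            p=cloud(n,d,m); P.append(p[(p[:,2]>.024)&(p[:,2]<.075)])
    P=np.vstack(P); (c,s,a)=cv2.minAreaRect(P[:,:2].astype(np.float32))
    best=None
    for k in range(4):
        th=np.radians(a+90*k); ux=np.array([np.cos(th),np.sin(th)]); q=(P[:,:2]-c)@ux
        sl=np.polyfit(q,P[:,2],1)[0]
        if best is None or sl>best[0]: best=(sl,th)
    th=best[1]
    # refine: box edges by trimmed percentiles, maximise fill = minimise area of 1..99 percentile box
    def ext(t):
        R=np.array([[np.cos(t),np.sin(t)],[-np.sin(t),np.cos(t)]]); q=P[:,:2]@R.T
        return np.percentile(q,[1,99],axis=0)
    ts=th+np.radians(np.arange(-10,10,.25)); A=[np.prod(np.diff(ext(t),axis=0)) for t in ts]; th=ts[int(np.argmin(A))]
    e=ext(th); th=(th+np.pi)%(2*np.pi)-np.pi
    o=np.array([e[1,0]-.099+0.001, e[:,1].mean()])
    ux=np.array([np.cos(th),np.sin(th)]); uy=np.array([-ux[1],ux[0]])
    return o[0]*ux+o[1]*uy, th, (e[1]-e[0])
def pts(o,th,L):
    c,s=np.cos(th),np.sin(th); return np.array(o)+np.array(L)@np.array([[c,s],[-s,c]])
E
python3 - <<'E'
from fit import *
o,th,s=pose("a",names=("top",)); print(o,np.degrees(th),s)
print(pts(o,th,[[.099,.117],[.099,-.117],[-.065,-.117],[-.065,.117]]).round(3))
for n in("top","scene"):
    d=np.load(f"d_{n}.npy"); r=bot.read_camera(n) if n=="scene" else 0
    r=bot.cut_out(n,"rail_mid")
    if r:
        p=cloud(n,d,r[0]["region"]); q=p[(p[:,2]>.032)&(p[:,2]<.047)]
        c,sz,a=cv2.minAreaRect(q[:,:2].astype(np.float32)); print(n,len(q),c,sz,a, cv2.boxPoints((c,sz,a)).round(3).tolist())
        q=p[(p[:,2]>.008)&(p[:,2]<.036)]; f=np.polyfit(q[:,1],q[:,0],1); print(len(q),f,np.percentile(q[:,1],[1,99]))
        print(np.percentile(q[:,0]-np.polyval(f,q[:,1]),[5,50,95]))
E
```

```text
[ 0.52186005 -0.06589249] -38.97564697265622 [0.15930551 0.22434415]
[[ 0.672 -0.037]
 [ 0.525 -0.219]
 [ 0.398 -0.116]
 [ 0.545  0.066]]
top 274 (0.7029599547386169, -0.060096561908721924) (0.2763054370880127, 0.008999590761959553) 85.2818603515625 [[0.6869999766349792, -0.19699999690055847], [0.6959999799728394, -0.1979999989271164], [0.718999981880188, 0.07699999958276749], [0.7099999785423279, 0.07800000160932541]]
365 [0.08551585 0.70828707] [-0.1946976   0.07593891]
[-0.00351538 -0.0021962   0.01877389]
scene 309 (0.7018613219261169, -0.06240136921405792) (0.2794781029224396, 0.012174626812338829) 85.38294219970703 [[0.6850000023841858, -0.20100000500679016], [0.6970000267028809, -0.20200000703334808], [0.718999981880188, 0.07599999755620956], [0.7070000171661377, 0.07699999958276749]]
566 [0.09715846 0.70719344] [-0.19909007  0.07662052]
[-0.00378351 -0.00028945  0.00271741]
```

View pics/top_a.png

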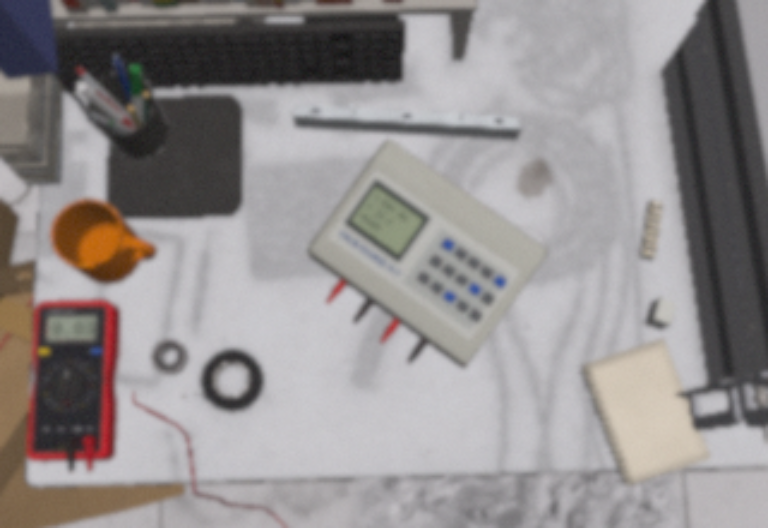

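Top view: tester in the middle at yaw about −39°. Its back-left corner is at pixel (388,142), close to the rail, which runs from (295,120) to (518,133). The rest lies clear of the tester. I'll start by pushing its right side near the back.

```bash
cat >> fit.py <<'E'
Z=.024
def push(o,th,start,dir_deg,gap,dist,yaw=None,z=Z,v=.08,hi=.13):
    """start: local contact point; dir_deg local push direction; approach with gap, push dist past contact"""
    p=pts(o,th,[start])[0]; a=th+np.radians(dir_deg); u=np.array([np.cos(a),np.sin(a)])
    yaw=a if yaw is None else yaw
    s=p-u*(gap+.012); e=p+u*(dist-.012); O=[np.pi,0,yaw]
    bot.move_to([*s,hi],O); bot.line_to([*s,z],velocity=.15)
    bot.line_to([*(p-u*.02),z],velocity=.1)
    f0=np.array(bot.current_ft_force()); bot.line_to([*e,z],velocity=v); print("F",(np.array(bot.current_ft_force())-f0).round(1),"t",bot.current_t())
    bot.line_to([*(e-u*.03),z],velocity=.15); bot.line_to([*(e-u*.03),hi],velocity=.25)
E
python3 - <<'E'
from fit import *
o,th=np.array([.522,-.066]),np.radians(-39)
bot.clamp(); q=bot.current_tool_pos()
push(o,th,[.08,-.117],90,.03,.045)
o,th,s=pose(); print(o,np.degrees(th),s,bot.current_t())
E
```

```text
F [ 0.2 -2.7  1.6] t 6.9417
[ 0.53231633 -0.0357539 ] -31.596660614013658 [0.15882332 0.22919306] 8.0667
```

Run:
```python
from fit import *
o,th=np.array([.532,-.036]),np.radians(-31.6)
push(o,th,[-.065,-.1],10,.03,.06,yaw=th)
o,th,s=pose("b"); print(o,np.degrees(th),s,bot.current_t())
```

```text
F [-2.  -0.8 -2.2] t 11.9
[ 0.56777381 -0.0380526 ] -18.903854370117198 [0.16000674 0.23065661] 13.025
```

View pics/top_b.png

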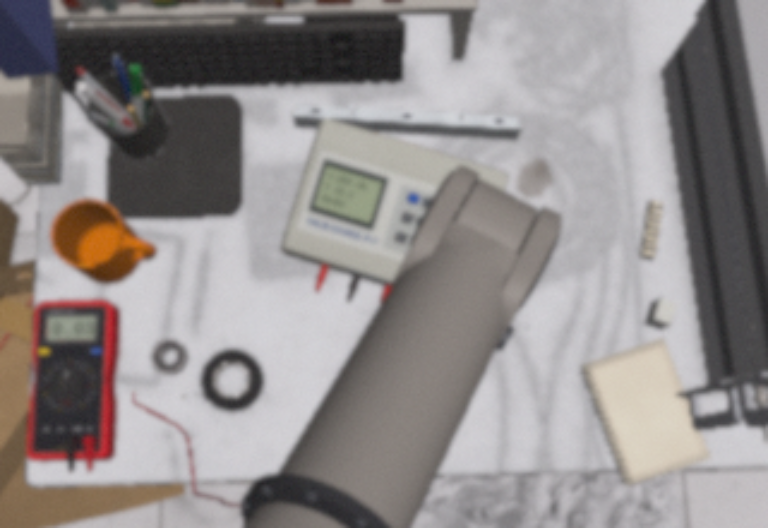

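The back-left corner, at about (325,122), is nearly on the rail and some 30 px in from the rail's left end. I'll nudge the tester a little left, then close the right side in.

Run:
```python
from fit import *
o,th=np.array([.568,-.038]),np.radians(-18.9)
push(o,th,[.075,-.117],90,.03,.02)
push(*pose()[:2],[-.065,-.1],5,.03,.045,yaw=th)
bot.line_to([.42,-.2,.2],velocity=.3)
o,th,s=pose("c"); print(o,np.degrees(th),s,bot.current_t())
print(pts(o,th,[[.099,.117],[.099,-.117]]))
```

```text
F [ 1.2 -0.8  0.7] t 16.3417
F [-2.  -1.4 -0.9] t 20.95
[ 0.59088603 -0.01788405] -7.345069885253931 [0.15881199 0.22663769] 22.675
[[ 0.70403149  0.08549924]
 [ 0.67411581 -0.1465806 ]]
```

View pics/top_c.png

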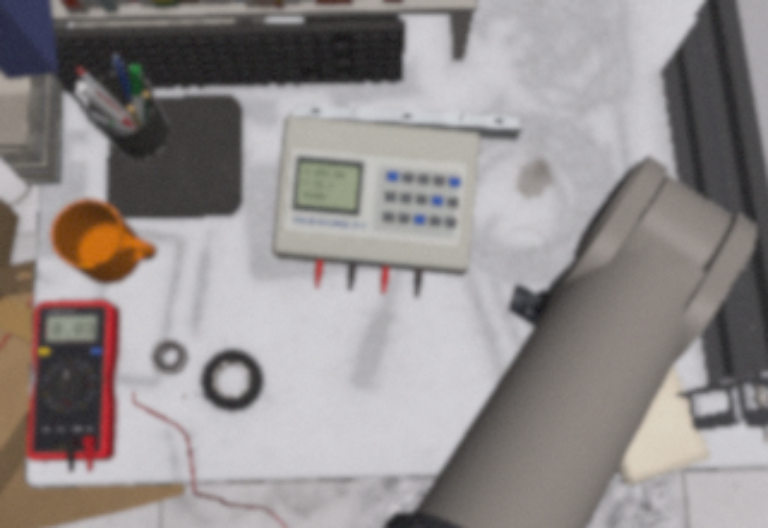

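The tester, with its left edge at column 278, now sticks out past the rail's left end at column 295 and isn't flush yet. I'll push its left side to the right, then press the front home.

Run:
```python
from fit import *
o,th=np.array([.591,-.018]),np.radians(-7.3)
bot.line_to([.42,0.0,.2],velocity=.3)
push(o,th,[.005,.117],-90,.025,.034,yaw=th+np.pi/2)
bot.line_to([.42,.12,.2],velocity=.3)
o,th,s=pose("d"); print(o,np.degrees(th),s,bot.current_t())
print(pts(o,th,[[.099,.117],[.099,-.117]]))
```

```text
F [0.5 1.4 0.5] t 26.85
[ 0.58724046 -0.05644028] -5.0720596313477015 [0.15767242 0.22712878] 28.8083
[[ 0.69619661  0.05134913]
 [ 0.675509   -0.18173459]]
```

View pics/top_d.png

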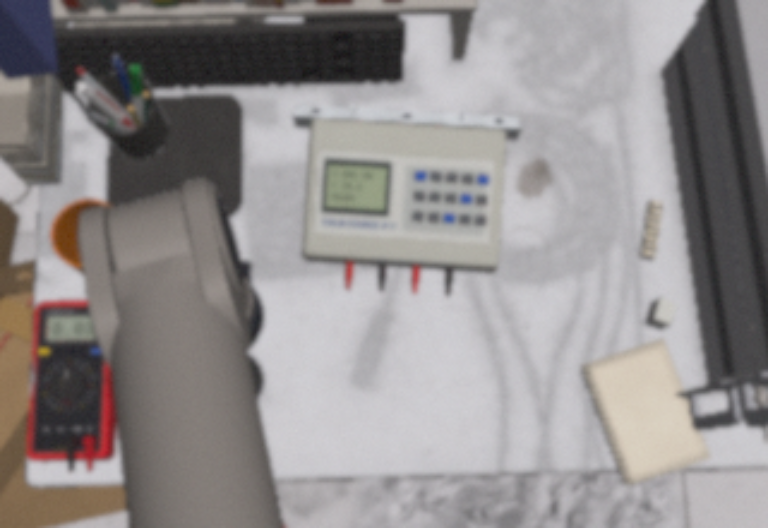

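Now it's centred and parallel, with a gap of about 12 mm. I'll press the front home at the middle, then at each end, stopping on force.

Run:
```python
from fit import *
o,th=np.array([.587,-.0565]),np.radians(-4.8); u=np.array([np.cos(th),np.sin(th)]); O=[np.pi,0,th]
for y,N in ((0,25),(-.07,18),(.07,18),(0,18)):
    p=pts(o,th,[[-.065,y]])[0]
    if y==0 and N==25:
        s=p-u*.04; bot.move_to([*s,.13],O); bot.line_to([*s,Z],velocity=.15)
    else: bot.line_to([*(p-u*.02),Z],velocity=.12)
    c=bot.line_to([*(p+u*.03),Z],velocity=.04,contact_N=N); q=np.array(bot.current_tool_pos()); 
    print(y,c,((q[:2]-p)@u).round(4),np.array(bot.current_ft_force()).round(1),bot.current_t())
    bot.line_to([*(p-u*.02),Z],velocity=.1)
bot.line_to([*(p-u*.06),Z],velocity=.15); bot.line_to([*(p-u*.06),.2],velocity=.25); bot.line_to([.42,.12,.2],velocity=.3)
o,th,s=pose("e"); print(o,np.degrees(th),s,bot.current_t())
print(pts(o,th,[[.099,.117],[.099,-.117]]))
```

```text
0 True 0.0039 [-0.3  0.3  0.4] 31.8
-0.07 True 0.0039 [ 0.1 -0.7  0.1] 33.6917
0.07 True 0.0041 [ 0.6  0.4 -0.2] 36.1667
0 True 0.0039 [-0.1 -0.2  0.5] 38.0583
[ 0.59467186 -0.05619414] -5.177589416503958 [0.15777124 0.22836463] 40.625
[[ 0.70382636  0.05139441]
 [ 0.68270949 -0.18165082]]
```

View pics/top_e.png

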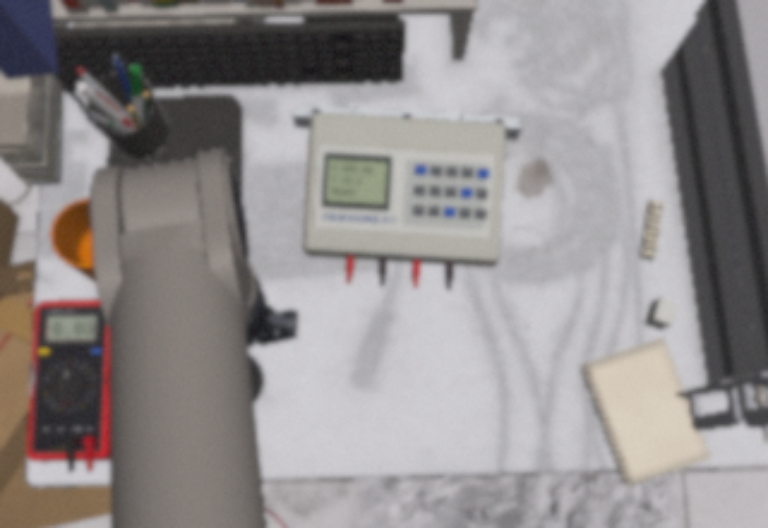

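The presses at both ends and in the middle stopped hard within 0.2 mm of the same plane, so the tester's face is at yaw −4.7° and matches the rail. In the picture the rail shows on both sides of the tester (columns 295–308 and 505–518), and the arm is clear of it.

```bash
python3 -c "
from cell import bot
print(bot.sign_off())"
```

```text
the job is handed in; nothing more can be done
None
```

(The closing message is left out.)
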